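Scrub the bore of the taller engine barrel with the bore brush

ROBOT

A 6-joint arm with a two-finger parallel gripper is mounted at the origin on the work surface; the furniture and walls round the work are solid. World frame = base frame: x ahead of the robot, y to its left, z up, the work surface at z = 0. Lengths are in m, angles in degrees, forces in N, time in s.
With the tool pointing down it reaches from about 0.35 to 0.775 m from the base axis. Payload 5.5 kg.
Tool frame: the origin (TCP) lies midway between the tips of the shut fingers; the grasp point (between the pads) lies 19 mm behind it; z points along the fingers, y is the line along which they close (so a half turn about z gives the same grasp; the last joint's range is limited). The gripper opens to 85 mm and grips with 20 to 120 N. Pads are 22 mm wide; open, the fingers measure 114 mm over their backs; the gripper's body (76 mm by 85 mm) begins 54 mm behind the grasp point. The pads swing forward as they close: fully open they stand 13 mm farther back than shut.
Start: joints at [-77.842, 17.945, 2.641, 74.691, 0, 82.002], TCP at [0.198, -0.54, 0.231] pointing down, gripper open.
Joint ranges: [-158.12, 158.12], [-49.38, 96.58], [-58.88, 72.47], [-126.05, 133.96], [-84.25, 85.87], [-180, 180]. Speed limits (degrees/s): [147.25, 147.25, 180, 180, 180, 180].

INTERFACE

Orientations are given as [roll, pitch, yaw] about the fixed x, y, z axes, in that order (R = Rz(yaw) Ry(pitch) Rx(roll)).
In Python, from bench import r gives the robot as it stands.
- The arm moves only by the tool drive_tool, never from a script. Its arguments are lists of equal length, an entry for each row: "delta_pos": the shift along the tool's x, y, z each as a share of 0.2 m, from -1 to 1, a list of three; "twist": the turn, a rotation vector about the tool's x, y, z each as a share of 45 degrees, from -1 to 1, a list of three. In form: {"delta_pos": [[dx, dy, dz], ...], "twist": [[wx, wy, wz], ...]}. A call has 1 to 12 rows; each row is the pose to reach, as a shift and turn from the pose commanded when the call began, along the tool's axes at that moment; what a row does not reach only later rows make up. A row lasts 1/8 s, in which the tool goes at most 62.5 mm and 10.7 degrees, less where a joint would pass 70% of its speed; a pose out of reach is approached as far as the arm can. A call with a number of a shift or a turn outside -1 to 1 is refused whole. A call with a gripper value outside its range is refused whole. "claw" is the opening, from 0 (shut) to 1 (fully open), set as the call begins (left out, the last holds). The fingers move at their own pace and stop on an object; "squeeze" is the grip in N (left out, the last holds). Time passes only in rows, so rows that repeat a pose let the fingers close. It gives the time, the measured TCP pose, the force, the opening and the grip force at its end, in the units of the state.
- r.sense(): the state, without advancing time (a new reading comes with each control period).
- r.grab_frame(name): name is "scene" or "top" or "wrist"; returns the picture (384x512x3 uint8, red, green, blue); there is no depth.
- r.camera_info(name): a dict with "K" (3x3 intrinsics, pixels), "dist_coeffs" ([k1, k2, p1, p2, k3] as OpenCV has them; the pictures are not rectified), "eye" and "orientation" of the camera in the world. Camera axes: x right, y down, z forward; pixel columns grow to the right and rows downward; lengths in m; the calibration is good to about 2 mm. A picture is of the moment at which its call begins: read the wrist's pose just before it. camera_info takes no time and is no camera call; for the wrist camera it gives the pose at the moment of the call.
- r.close_job(): hands the job in; it is judged then, once.
The state is a dict: "time_s": time; "q": joint angles; "dq": joint speeds; "joint_efforts": joint torques, N m; "tool_pos": TCP position; "tool_rot": TCP orientation; "contact_force": force on the tool from outside, world axes, zero at the start; "ft_torque": the same for the moment, N m; "grip_width": finger opening in m; "finger_force": force on a finger pad.
Only numpy, scipy, OpenCV 4.12 (cv2) and the standard library are available. Lean on these libraries where they do the work, as an engineer would, in place of code of your own. Each camera call takes 0.05 s, during which the arm holds its last target. There are 200 camera calls.

TASK

Take the long-handled bore brush from its rack and scrub out the bore of the taller of the two engine barrels: three strokes, each right down to the bottom and back up until the bristles show above the barrel's top face. Then hang the brush back in the rack as it was, and leave it there. Do not shove either barrel out of its place or disturb the piston and the tub behind them.

Things in the scene. Friction and masses are not known exactly. Their poses are not given: they have to be found in the camera images.
- tall_bore (a point): Centre of the mouth of the bore in the taller barrel's top face, 86 mm above the bench; z up. The bore is about 56 mm wide and runs straight down through the barrel to the bench. The barrel: dark finned engine cylinder, 2.2 kg, loose on the bench, taller than the other (86 against 76 mm), smaller top face (125 x 145 mm), exhaust flange with studs on its -y side.
- barrel_low: The other finned engine barrel, not to be brushed: 76 mm high, paler, larger top face (137 x 175 mm), also with an open bore. Origin at the centre of its underside.
- rack: Steel brush rack fixed to the bench, origin on the bench below the seat. Base plate 115 x 90 x 8 mm; post 56 mm behind the seat (+x); on top two prongs 12 mm wide, 6 mm thick, with a 14 mm slot between, open on the -x side, each ending in a lip 6 mm high. Nothing stands above 146 mm. The stem hangs in the slot, the collar on the prongs behind the lips.
- rack_seat (a point): Centre of the rack's seat, level with the prongs' upper side, 140 mm above the bench; x, y axes as the rack's. Slot's closed end 8 mm behind it (+x), lips 22 to 27 mm in front (-x). To free the brush, raise it more than 6 mm (at most 45), then draw it out along -x by 60 mm or more before lifting it higher, as the bristle head is wider than the fork; hang it in reverse.
- brush_handle (a point): Centre of the brush's round wooden handle, the place to grip; z runs up along the brush. 188 mm above the bench in the rack. Brush: 200 mm long, 0.16 kg, hanging upright. The handle is 27 mm thick and covers 116 to 200 mm above the tip; this point is 158 mm above the tip.
- brush_collar (a point): Centre of the underside of the brush's steel collar (34 mm wide, 6 mm thick), 48 mm below the handle's centre and 110 mm above the tip; it coincides with the rack's seat when the brush hangs there. Below it a steel stem 8 mm thick runs down to the bristles.
- brush_tip (a point): Lowest point of the brush, the middle of the foot of its bristle head, 158 mm below the handle's centre. The round wire bristle head is 50 mm long and 54 mm across; its stiff core is 50 mm across with a bevelled foot.
- piston: Bystander: aluminium piston, 55 mm wide and 54 mm high, standing crown up. Origin at the centre of its underside.
- tub: Bystander: open plastic tub, 101 mm wide, 108 mm high, upright. Origin at the centre of its underside.

How it is judged (in metres and radians):
On the way, in this order (a step that is already met when the one before it is completed fails the run):
1. first stroke: the brush head is down inside the taller barrel's bore, its tip within 16 mm of the bottom (horizontal distance between brush_tip and tall_bore below 0.012 m and z of brush_tip in the frame of tall_bore below -0.07 m), for 0.05 s.
2. first stroke: the brush has come up the same bore until bristles show above the top face (horizontal distance between brush_tip and tall_bore below 0.02 m and z of brush_tip in the frame of tall_bore above -0.048 m), for 0.05 s.
3. second stroke: the brush head is down inside the taller barrel's bore, its tip within 16 mm of the bottom (all of step 1), for 0.05 s.
4. second stroke: the brush has come up the same bore until bristles show above the top face (all of step 2), for 0.05 s.
5. third stroke: the brush head is down inside the taller barrel's bore, its tip within 16 mm of the bottom (all of step 3), for 0.05 s.
6. third stroke: the brush has come up the same bore until bristles show above the top face (all of step 4), for 0.05 s.
At the end, for the whole second after the job is handed in: The brush hangs upright and at rest in the rack: its collar lies on the prongs behind the lips (within 9 mm of the seat's centre sideways and 4 mm in height), its handle within 0.1 rad of upright (horizontal distance between brush_collar and rack_seat below 0.009 m and z of brush_collar in the frame of rack_seat between -0.004 and 0.004 m and angle between brush_handle's own z axis and vertical below 0.1 rad and linear speed of brush below 0.03 m/s); the robot touches nothing.
It fails at once if the taller barrel is shifted by more than 25 mm (distance of tall_bore from where it was at the start of the episode above 0.025 m).
It fails at once if the other barrel is shifted by more than 25 mm (distance of barrel_low from where it was at the start of the episode above 0.025 m).
It fails at once if the piston or the tub is shifted by more than 30 mm (distance of any of piston, tub from where it was at the start of the episode above 0.03 m).
It also fails if it takes over 58 s, if anything falls off the work surface, if the arm or the gripper's body presses on something with over 40 N, if the wrist force passes 120 N, or if a joint passes its speed limit or range.

## Working session

There is one attempt and no reset: what is moved stays moved. The work goes in short steps, Python scripts to look and compute and a tool call to move; the robot and the scene stay as the last step left them, time stands still between calls to the robot, and variables do not carry over. Pictures are saved under pics/ and viewed, at most 10 in all, crops included, and the job is handed in when it is done.

Besides the shell and the picture viewer there is one more tool, called after "Request:" as name(argument=value, ...) on one line, values as JSON. drive_tool: Moves the arm, as the interface text tells. Shift numbers are shares of 0.2 m and turn numbers shares of 45 degrees, none past 1 either way. Its arguments: {"type":"object","properties":{"delta_pos":{"type":"array"},"twist":{"type":"array"},"claw":{"type":"number"},"squeeze":{"type":"number"}},"required":["delta_pos","twist"]}

```bash
mkdir -p pics; cat > h.py <<'E'
import numpy as np, cv2
from bench import r
from scipy.spatial.transform import Rotation as R
def snap(n,f):
    ci=r.camera_info(n); im=r.grab_frame(n); cv2.imwrite(f'pics/{f}.png',im[:,:,::-1]); return ci,im
E
python3 - <<'E'
from h import *
for n in ('scene','top','wrist'):
    ci,im=snap(n,n+'0'); print(n,ci)
print(r.sense())
a=[cv2.imread(f'pics/{n}0.png') for n in('scene','top')]
E
```

```text
scene {'K': array([[496.58202146,   0.        , 252.71587718],
       [  0.        , 496.58202146, 195.21043831],
       [  0.        ,   0.        ,   1.        ]]), 'dist_coeffs': array([-0.04403765,  0.        ,  0.        ,  0.        ,  0.        ]), 'eye': array([-0.16609691,  0.51116809,  0.94563579]), 'orientation': array([-133.50570604,    1.10869664, -122.0104144 ])}
top {'K': array([[434.94862789,   0.        , 259.27188441],
       [  0.        , 434.94862789, 188.13710036],
       [  0.        ,   0.        ,   1.        ]]), 'dist_coeffs': array([-0.12373222,  0.        ,  0.        ,  0.        ,  0.        ]), 'eye': array([0.48631611, 0.04344246, 1.20400009]), 'orientation': array([-174.76724218,    0.5155218 ,  -89.3881776 ])}
wrist {'K': array([[338.39362842,   0.        , 256.07594172],
       [  0.        , 338.39362842, 191.74684668],
       [  0.        ,   0.        ,   1.        ]]), 'dist_coeffs': array([-0.10284679,  0.        ,  0.        ,  0.        ,  0.        ]), 'eye': array([ 0.27312363, -0.51221919,  0.37315608]), 'orientation': array([ 1.61632996e+02,  1.47365493e-02, -6.99136296e+01])}
{'time_s': 0.15, 'q': array([-7.78432187e+01,  1.79804406e+01,  2.59408137e+00,  7.46903774e+01,
        9.87581434e-04,  8.20036302e+01]), 'dq': array([-0.05253637, -0.03717624,  0.12088781,  0.02759055,  0.00063952,
        0.02234881]), 'joint_efforts': array([ 1.20009983e-03, -4.81065345e+01,  2.98815680e+01,  1.38614222e-02,
       -1.81949945e-04,  2.01992407e-05]), 'tool_pos': array([ 0.19804416, -0.53943313,  0.23063385]), 'tool_rot': array([-1.79924147e+02, -1.16528314e-02,  2.01531427e+01]), 'contact_force': array([ 0.53454487, -0.55139288,  0.00246757]), 'ft_torque': array([-0.04150896,  0.00784072,  0.01819309]), 'finger_force': 0.0, 'grip_width': 0.08534780572413685}
```

View pics/scene0.png

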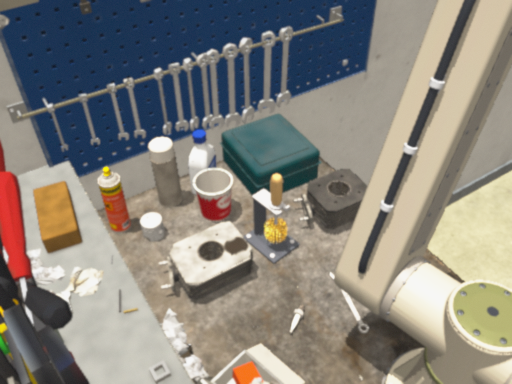

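View pics/top0.png

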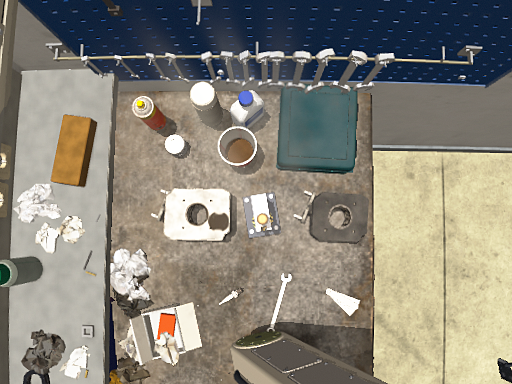

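The brush is in the rack at about (263,218) in the top view. The dark barrel's bore is at (340,216), and the pale barrel is to the left of the rack. I'll enlarge both views.

```bash
python3 - <<'E'
import cv2,numpy as np
t=cv2.imread('pics/top0.png')[175:265,230:380]; s=cv2.imread('pics/scene0.png')[160:270,235:375]
t=cv2.resize(t,(750,450),interpolation=cv2.INTER_CUBIC)
s=cv2.resize(s,(700,550),interpolation=cv2.INTER_CUBIC)
cv2.imwrite('pics/t1.png',t);cv2.imwrite('pics/s1.png',s)
E
```

```text
(no output)
```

View pics/t1.png

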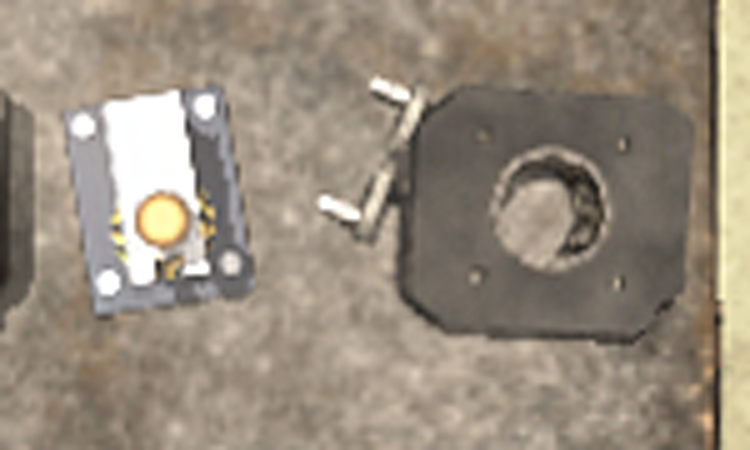

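View pics/s1.png

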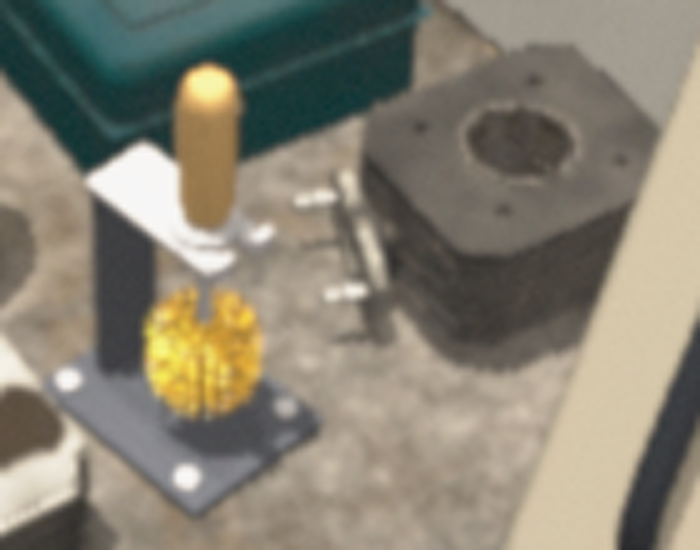

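The top crop shows the handle top at (262.4,218.6) and the bore at (340.2,216.8). The rack fork opens downwards in the image (-x), turned by about 9.5°. In the scene crop the bore is at (339.2,188.6), the handle top centre near (277,176.5) and its foot at about (276.4,204.5).

```bash
cat >> h.py <<'E'
def ray(ci,p):
    u=cv2.undistortPoints(np.array([[p]],float),ci['K'],ci['dist_coeffs'])[0,0]
    return np.array(ci['eye']),R.from_euler('xyz',ci['orientation'],degrees=True).apply([*u,1.])
def plane(ci,p,z):
    e,d=ray(ci,p); return e+d*(z-e[2])/d[2]
def tri(c,ps):
    A=0;b=0
    for ci,p in zip(c,ps):
        e,d=ray(ci,p); d=d/np.linalg.norm(d); P=np.eye(3)-np.outer(d,d); A=A+P;b=b+P@e
    return np.linalg.solve(A,b)
E
cat > m.py <<'E'
from h import *
np.set_printoptions(precision=4,suppress=True)
s,t=r.camera_info('scene'),r.camera_info('top')
T=lambda x,y:(x/5+230-.4,y/5+175-.4); S=lambda x,y:(x/5+235-.4,y/5+160-.4)
print('bore',tri([s,t],[S(521,143),T(551,209)]),plane(t,T(551,209),.086),plane(s,S(521,143),.086))
h=[(485,136),(624,144),(620,283),(477,278)];hs=[(421,127),(535,79),(620,160),(503,210)]
for a,b in zip(h,hs): print(tri([s,t],[S(*b),T(*a)]))
print('handle',tri([s,t],[S(209,82),T(162,218)]),plane(t,T(162,218),.23),plane(s,S(209,82),.23))
print('handle foot z.146',plane(s,S(205,220),.146))
C=[plane(t,T(*p),.008) for p in [(65,115),(98,312),(255,293),(220,88)]]
for c in C:print(c)
for a,b in((1,0),(2,3)):
    d=C[b]-C[a];print('yaw',np.degrees(np.arctan2(d[1],d[0])))
d=C[0]-C[3];print('yaw',np.degrees(np.arctan2(d[1],d[0]))-90)
d=C[1]-C[2];print('yaw',np.degrees(np.arctan2(d[1],d[0]))-90)
E
python3 m.py
```

```text
bore [ 0.5172 -0.155   0.0811] [ 0.5176 -0.1535  0.086 ] [ 0.5129 -0.152   0.086 ]
[ 0.555  -0.1205  0.0806]
[ 0.5515 -0.1929  0.0813]
[ 0.4798 -0.1902  0.0805]
[ 0.4819 -0.1156  0.0831]
handle [0.5077 0.0459 0.2264] [0.508  0.0463 0.23  ] [0.504  0.0477 0.23  ]
handle foot z.146 [0.5041 0.0485 0.146 ]
[0.5691 0.1011 0.008 ]
[0.4611 0.0815 0.008 ]
[ 0.4724 -0.0044  0.008 ]
[0.5849 0.0157 0.008 ]
yaw 10.262503657432188
yaw 10.125580653876895
yaw 10.482858221456695
yaw 7.4815201695358695
```

View pics/wrist0.png

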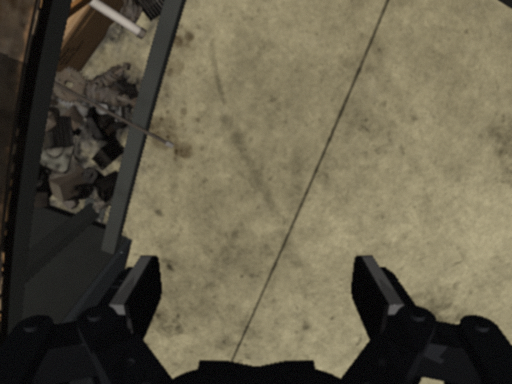

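The wrist camera looks past the fingers, which sit at the bottom of the frame, and sees only floor here. Next I'll move above the bore and brush so the wrist camera can refine both positions.

```bash
cat >> h.py <<'E'
def units(cmd,tgt,yaw=20.158):
    c,s=np.cos(np.radians(yaw)),np.sin(np.radians(yaw)); d=np.array(tgt)-cmd
    return np.round(np.array([c*d[0]+s*d[1], s*d[0]-c*d[1], -d[2]])/.2,4)
def proj(ci,X):
    Rc=R.from_euler('xyz',ci['orientation'],degrees=True); 
    return cv2.projectPoints(Rc.inv().apply(np.atleast_2d(X)-ci['eye']).reshape(-1,1,3),np.zeros(3),np.zeros(3),ci['K'],ci['dist_coeffs'])[0][:,0]
E
python3 - <<'E'
from h import *
ci=r.camera_info('wrist');T0=r.sense()['tool_pos'];e0=np.array(ci['eye'])
print('fwd',R.from_euler('xyz',ci['orientation'],degrees=True).apply([0,0,1]),e0-T0)
c=np.array([.198,-.54,.231])
for t in [(.40,-.20,.33),(.42,-.07,.36),(.40,-.08,.36)]:
    ci['eye']=e0-T0+np.array(t); print(t,units(c,t),proj(ci,[[.516,-.153,.086],[.507,.047,.23],[.507,.047,.14]])); 
E
```

```text
fwd [-0.29597179 -0.108216   -0.94904689] [0.07508811 0.02717388 0.14263423]
(0.4, -0.2, 0.33) [ 1.534  -1.2478 -0.495 ] [[251.79514093  37.20322748]
 [-17.94901416 -55.73577197]
 [ 46.08376927 -28.37251901]]
(0.42, -0.07, 0.36) [ 1.8518 -1.8235 -0.645 ] [[347.92084392  97.10956047]
 [149.63958936  24.91798761]
 [176.32364427  38.56020858]]
(0.4, -0.08, 0.36) [ 1.7407 -1.8111 -0.645 ] [[347.07849449  78.04505212]
 [144.64582273  -5.96659719]
 [172.76973963  15.39293771]]
```

Request:
drive_tool(delta_pos=[[0,0,-0.3],[0.3,-0.2,-0.645],[0.6,-0.5,-0.645],[0.9,-0.8,-0.645],[1,-0.9,-0.645],[1,-0.9,-0.645]], twist=[[0,0,0],[0,0,0],[0,0,0],[0,0,0],[0,0,0],[0,0,0]])

```text
time_s: 0.9
tool_pos: [0.3244, -0.2994, 0.3607]
tool_rot: [180.0, -0.0, 20.2]
contact_force: [0.6, -1.2, -1.0]
grip_width: 0.0856
finger_force: 0.0
```

Request:
drive_tool(delta_pos=[[0.3,-0.25,0],[0.6,-0.5,0],[0.9,-0.7,0],[1,-0.8,0],[1,-0.8,0],[1,-0.8,0],[1,-0.8,0]], twist=[[0,0,0],[0,0,0],[0,0,0],[0,0,0],[0,0,0],[0,0,0],[0,0,0]])

```text
time_s: 1.78
tool_pos: [0.456, -0.0839, 0.3602]
tool_rot: [180.0, 0.0, 20.1]
contact_force: [-0.2, -0.9, 0.2]
grip_width: 0.0855
finger_force: 0.0
```

```bash
python3 - <<'E'
from h import *
ci,im=snap('wrist','w1'); s=r.sense(); print(s['time_s'],s['tool_pos'],s['tool_rot'],s['contact_force'])
import pickle; pickle.dump(ci,open('w1.pkl','wb'))
cv2.imwrite('pics/w1b.png',cv2.resize(im[:,:,::-1],(768,576),interpolation=cv2.INTER_CUBIC))
E
```

```text
1.825 [ 0.4559702  -0.08404963  0.36027489] [1.79989450e+02 1.60518045e-02 2.00216187e+01] [ 0.02094429 -0.25543872 -0.32427809]
```

View pics/w1b.png

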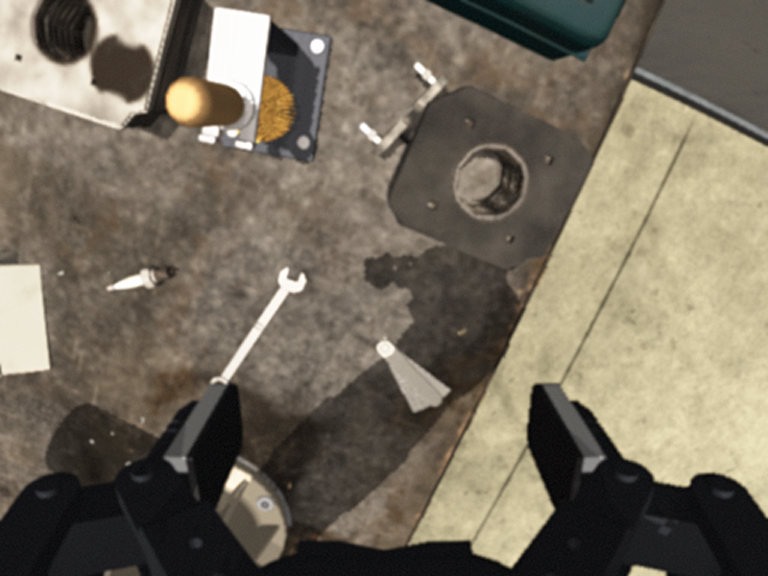

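The wrist view shows the bore centre at (490.5,181.5)/1.5, the handle's top end at about (187,101)/1.5, the collar ring near (237,106)/1.5, and the fork lips at (208,138) and (243,146) in the enlarged picture.

```bash
cat >> m.py <<'E'
import pickle; w=pickle.load(open('w1.pkl','rb')); W=lambda x,y:((x+.5)/1.5-.5,(y+.5)/1.5-.5)
print('--w')
b=W(490.5,181.5);print('bore w',plane(w,b,.086),plane(w,b,.082)); print(tri([s,t,w],[S(521,143),T(551,209),b]),tri([t,w],[T(551,209),b]),tri([s,w],[S(521,143),b]))
h=W(187,101);print('hand w',plane(w,h,.23),plane(w,h,.225)); print(tri([s,t,w],[S(209,82),T(162,218),h]),tri([s,w],[S(209,82),h]))
print('collar w',plane(w,W(237,106),.146))
print(np.round(np.array(proj(w,[[.507,.047,.23],[.507,.047,.146],[.516,-.153,.086]]))*1.5,1))
print([plane(w,W(*p),.146) for p in[(208,138),(243,146),(208,70),(265,80)]])
print(r.sense()['tool_pos'])
E
python3 m.py | sed -n '/--w/,$p'
```

```text
--w
bore w [ 0.5166 -0.1548  0.086 ] [ 0.5164 -0.1557  0.082 ]
[ 0.5169 -0.1552  0.0814] [ 0.5171 -0.1502  0.1049] [ 0.5165 -0.1557  0.0814]
hand w [0.507  0.0432 0.23  ] [0.5066 0.045  0.225 ]
[0.5074 0.0454 0.2261] [0.5071 0.0449 0.2262]
collar w [0.5074 0.0401 0.146 ]
[[179.8  98.5]
 [226.9 103. ]
 [488.  181.1]]
[array([0.4805, 0.0535, 0.146 ]), array([0.4832, 0.0289, 0.146 ]), array([0.5236, 0.0653, 0.146 ]), array([0.5297, 0.0269, 0.146 ])]
[ 0.456  -0.084   0.3603]
```

Request:
drive_tool(delta_pos=[[0.2,-0.2,0],[0.4,-0.4,0.1],[0.462,-0.518,0.4],[0.462,-0.518,0.6],[0.462,-0.518,0.8],[0.462,-0.518,0.951],[0.462,-0.518,0.951],[0.462,-0.518,0.951]], twist=[[0,0,0],[0,0,0],[0,0,0],[0,0,0],[0,0,0],[0,0,0],[0,0,0],[0,0,0]], claw=1)

```text
time_s: 2.82
tool_pos: [0.5082, 0.0453, 0.1714]
tool_rot: [180.0, -0.1, 20.1]
contact_force: [0.5, -0.3, 0.7]
grip_width: 0.0855
finger_force: 0.0
```

Request:
drive_tool(delta_pos=[[0,0,0],[0,0,0],[0,0,0],[0,0,0],[0,0,0],[0,0,0],[0,0,0],[0,0,0]], twist=[[0,0,0],[0,0,0],[0,0,0],[0,0,0],[0,0,0],[0,0,0],[0,0,0],[0,0,0]], claw=0, squeeze=50)

```text
time_s: 3.82
tool_pos: [0.5077, 0.0465, 0.1706]
tool_rot: [180.0, -0.0, 20.2]
contact_force: [-2.4, 1.7, 5.8]
grip_width: 0.0249
finger_force: 48.8
```

```bash
python3 - <<'E'
from h import *
ci,im=snap('wrist','w2'); s=r.sense(); print(s)
cv2.imwrite('pics/w2b.png',cv2.resize(im[:,:,::-1],(768,576),interpolation=cv2.INTER_CUBIC))
E
```

```text
{'time_s': 3.875, 'q': array([-3.80475010e+00,  1.22915061e+01, -1.35527229e+01,  6.41057544e+01,
        9.75319155e-03,  1.56026043e+02]), 'dq': array([ 0.00170075,  0.09052637,  0.0025589 , -0.01289082, -0.03896515,
        0.01159447]), 'joint_efforts': array([-5.63228913e-01, -3.84752297e+01,  2.71895903e+01, -5.68145905e-01,
       -2.42678924e-01, -3.67396671e-03]), 'tool_pos': array([0.5077482 , 0.04646105, 0.17064202]), 'tool_rot': array([ 1.79988589e+02, -4.96645308e-02,  2.01692157e+01]), 'contact_force': array([-0.99440023,  0.68226592,  5.11441538]), 'ft_torque': array([ 0.20104309,  0.2636427 , -0.04276927]), 'finger_force': 48.833271861076355, 'grip_width': 0.024916962127172024}
```

View pics/w2b.png

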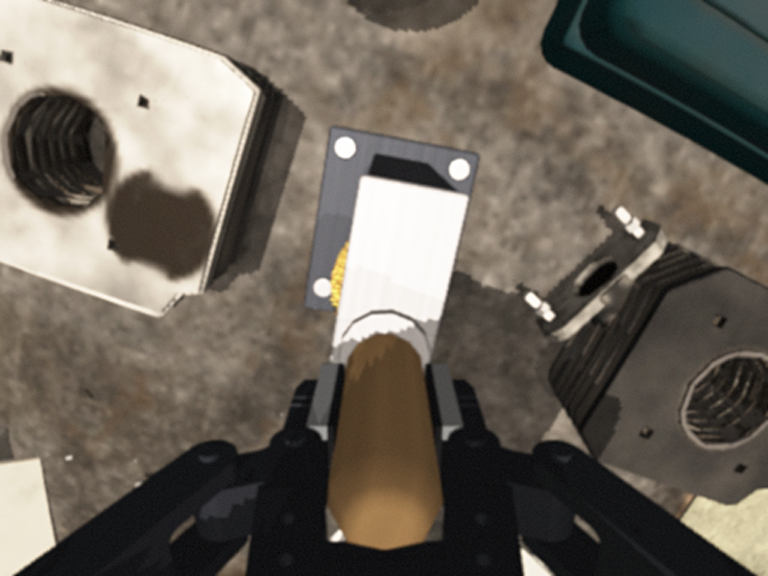

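The handle is gripped (24.9 mm, 49 N). In the enlarged wrist picture the collar's front rim is at (381,312), the slab's rear edge runs from (362,178) to (469,193), and the bore is at about (733,402). Before drawing the brush out I'll check the rack yaw and collar offset.

```bash
python3 - <<'E'
from h import *
ci=r.camera_info('wrist');W=lambda x,y:((x+.5)/1.5-.5,(y+.5)/1.5-.5)
for n,a,b,z in(('slab',(469,193),(362,178),.140),('plate',(479,155),(331,127),.008),('slabR',(435,356),(469,193),.14)):
    A,B=plane(ci,W(*a),z),plane(ci,W(*b),z);d=B-A;print(n,A,B,np.degrees(np.arctan2(d[1],d[0])))
t=np.array([.50775,.04646,.1706]);f=plane(ci,W(381,311),.146);y=np.radians(20.1);x=np.array([np.cos(y),np.sin(y),0]);ty=np.array([np.sin(y),-np.cos(y),0])
print('collar in tool',(f-t)@x-.017,(f-t)@ty)
print('bore',plane(ci,W(733,402),.086))
E
```

```text
slab [0.57072883 0.03842244 0.14      ] [0.56289205 0.07432234 0.14      ] 102.31420861323089
plate [0.58441381 0.01456434 0.008     ] [0.56945126 0.10140624 0.008     ] 99.77587692874125
slabR [0.50992067 0.02653473 0.14      ] [0.57072883 0.03842244 0.14      ] 11.061551156451584
collar in tool -0.0012935365659532821 -0.0008672818507711906
bore [ 0.51572951 -0.15394832  0.086     ]
```

Request:
drive_tool(delta_pos=[[0,0,-0.05],[0,0,-0.11],[0,0,-0.11],[-0.1,-0.018,-0.11],[-0.2,-0.036,-0.11],[-0.3,-0.054,-0.11],[-0.4,-0.072,-0.11],[-0.443,-0.079,-0.11],[-0.443,-0.079,-0.11]], twist=[[0,0,0],[0,0,0],[0,0,0],[0,0,0],[0,0,0],[0,0,0],[0,0,0],[0,0,0],[0,0,0]])

```text
time_s: 5.0
tool_pos: [0.4189, 0.0305, 0.1922]
tool_rot: [180.0, -0.0, 20.1]
contact_force: [0.4, -0.4, -3.0]
grip_width: 0.0253
finger_force: 49.1
```

Request:
drive_tool(delta_pos=[[0,0,-0.2],[0,0.1,-0.349],[0.03,0.3,-0.349],[0.06,0.5,-0.349],[0.1,0.7,-0.349],[0.13,0.9,-0.349],[0.145,1,-0.349],[0.145,1,-0.349]], twist=[[0,0,0],[0,0,0],[0,0,0],[0,0,0],[0,0,0],[0,0,0],[0,0,0],[0,0,0]])

```text
time_s: 6.0
tool_pos: [0.5158, -0.1481, 0.2612]
tool_rot: [-180.0, 0.0, 20.1]
contact_force: [-0.5, -0.2, -1.4]
grip_width: 0.0249
finger_force: 49.7
```

Request:
drive_tool(delta_pos=[[0,0.041,0.05],[0,0.041,0.107],[0,0.041,0.107],[0,0.041,0.107]], twist=[[0,0,0],[0,0,0],[0,0,0],[0,0,0]])

```text
time_s: 6.5
tool_pos: [0.5176, -0.1544, 0.2406]
tool_rot: [-180.0, 0.0, 20.2]
contact_force: [0.9, 0.4, -1.0]
grip_width: 0.0249
finger_force: 49.7
```

```bash
python3 - <<'E'
from h import *
ci,im=snap('wrist','w3'); ct,t=snap('scene','s3'); s=r.sense(); print(s['tool_pos'],s['contact_force'],s['ft_torque'],s['time_s'])
a=cv2.resize(im[150:384,130:390,::-1],(390,351),interpolation=cv2.INTER_CUBIC)
b=cv2.resize(t[140:257,275:405,::-1],(390,351),interpolation=cv2.INTER_CUBIC)
cv2.imwrite('pics/c3.png',np.hstack([a,b]))
E
```

```text
[ 0.51796813 -0.15461773  0.24093408] [-0.05607268 -0.07539308 -1.56134805] [ 0.0379886  -0.00671095 -0.04832367] 6.6
```

View pics/c3.png

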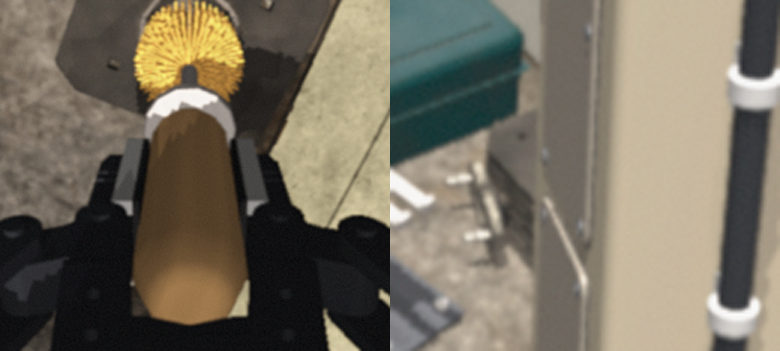

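The scene camera is blocked by the arm. In the wrist crop the bristle head sits over the bore, with the rim arc just showing at the top. I'll take one closer crop to check the centring.

```bash
python3 - <<'E'
from h import *
im=cv2.imread('pics/w3.png'); ci=r.camera_info('wrist')
o=cv2.resize(im[110:230,190:330],(770,660)[:1]+(660,)) if 0 else cv2.resize(im[110:219,190:330],(770,600),interpolation=cv2.INTER_CUBIC)
k=5.5
y=np.radians(20.1);x=np.array([np.cos(y),np.sin(y),0]);ty=np.array([np.sin(y),-np.cos(y),0])
a=np.linspace(0,2*np.pi,60)[:,None]
def circ(c,rad,col):
    p=(proj(ci,np.array(c)+rad*(np.cos(a)*[1,0,0]+np.sin(a)*[0,1,0]))+.5-[190,110])*k-.5
    cv2.polylines(o,[p.astype(int).reshape(-1,1,2)],True,col,1)
t=np.array([.51797,-.15462,.2409])
circ([.5165,-.1545,.086],.028,(255,0,0))
b=t-.0013*x-.0009*ty; b[2]-=.1406
circ(b+[0,0,.05],.027,(0,255,0)); circ(b+[0,0,.022],.027,(0,0,255))
cv2.imwrite('pics/c4.png',o)
E
```

```text
(no output)
```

View pics/c4.png

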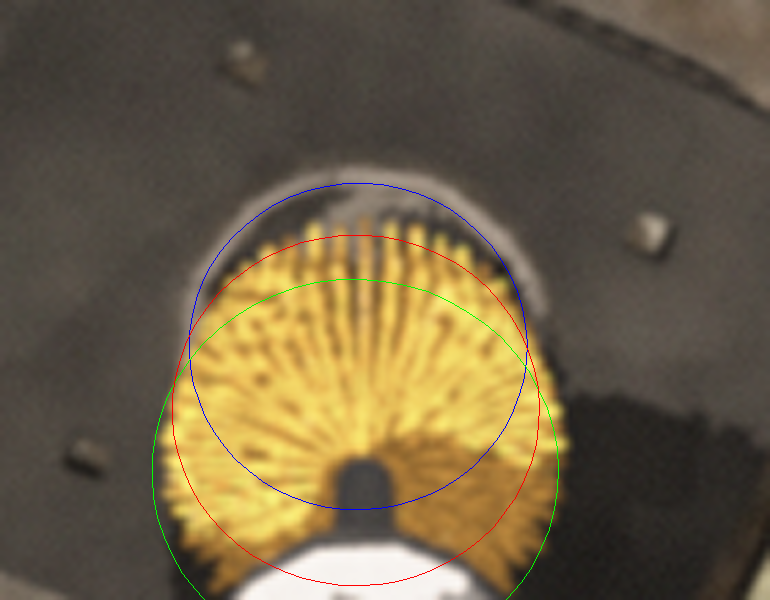

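The bore and the head are both about 1.2 mm right of my predicted circles, so they are aligned with each other. I'll enter gently and watch the forces.

Request:
drive_tool(delta_pos=[[0,0,0.05],[0,0,0.1],[0,0,0.15],[0,0,0.175],[0,0,0.175]], twist=[[0,0,0],[0,0,0],[0,0,0],[0,0,0],[0,0,0]])

```text
time_s: 7.22
tool_pos: [0.5175, -0.1547, 0.2048]
tool_rot: [-180.0, 0.1, 20.2]
contact_force: [-0.3, 0.3, -2.5]
grip_width: 0.025
finger_force: 49.7
```

Request:
drive_tool(delta_pos=[[0,0,0.07],[0,0,0.14],[0,0,0.21],[0,0,0.275],[0,0,0.275],[0,0,0.275]], twist=[[0,0,0],[0,0,0],[0,0,0],[0,0,0],[0,0,0],[0,0,0]])

```text
time_s: 7.98
tool_pos: [0.5181, -0.1549, 0.1507]
tool_rot: [180.0, -0.0, 20.2]
contact_force: [-0.1, -0.2, -1.0]
grip_width: 0.0248
finger_force: 49.7
```

Request:
drive_tool(delta_pos=[[0,0,0.018],[0,0,0.018],[0,0,0.018],[0,0,-0.08],[0,0,-0.16],[0,0,-0.23],[0,0,-0.23],[0,0,-0.23]], twist=[[0,0,0],[0,0,0],[0,0,0],[0,0,0],[0,0,0],[0,0,0],[0,0,0],[0,0,0]])

```text
time_s: 8.98
tool_pos: [0.5177, -0.1548, 0.1962]
tool_rot: [-180.0, 0.0, 20.2]
contact_force: [-0.6, 0.2, -1.5]
grip_width: 0.0249
finger_force: 49.7
```

Request:
drive_tool(delta_pos=[[0,0,0.08],[0,0,0.16],[0,0,0.248],[0,0,0.248],[0,0,0.248],[0,0,0.16],[0,0,0.08],[0,0,0],[0,0,0],[0,0,0]], twist=[[0,0,0],[0,0,0],[0,0,0],[0,0,0],[0,0,0],[0,0,0],[0,0,0],[0,0,0],[0,0,0],[0,0,0]])

```text
time_s: 10.22
tool_pos: [0.5178, -0.1549, 0.1963]
tool_rot: [180.0, 0.0, 20.2]
contact_force: [0.2, 0.7, -2.0]
grip_width: 0.025
finger_force: 49.8
```

Request:
drive_tool(delta_pos=[[0,0,0.08],[0,0,0.16],[0,0,0.248],[0,0,0.248],[0,0,0.248]], twist=[[0,0,0],[0,0,0],[0,0,0],[0,0,0],[0,0,0]])

```text
time_s: 10.85
tool_pos: [0.5177, -0.1548, 0.1466]
tool_rot: [-180.0, 0.0, 20.2]
contact_force: [0.4, 0.3, -1.6]
grip_width: 0.0251
finger_force: 49.7
```

Request:
drive_tool(delta_pos=[[0,0,-0.08],[0,0,-0.16],[0,0,-0.24],[0,0,-0.24],[0,0,-0.35],[0,0,-0.46],[0,0,-0.577],[0,0,-0.577]], twist=[[0,0,0],[0,0,0],[0,0,0],[0,0,0],[0,0,0],[0,0,0],[0,0,0],[0,0,0]])

```text
time_s: 11.85
tool_pos: [0.5188, -0.1553, 0.2637]
tool_rot: [179.9, -0.1, 20.2]
contact_force: [-0.4, 0.6, -2.0]
grip_width: 0.0248
finger_force: 49.8
```

Request:
drive_tool(delta_pos=[[-0.04,-0.1,0],[-0.08,-0.3,0],[-0.12,-0.5,0],[-0.144,-0.7,0],[-0.144,-0.9,0],[-0.144,-1,0],[-0.144,-1,0],[-0.144,-1,0]], twist=[[0,0,0],[0,0,0],[0,0,0],[0,0,0],[0,0,0],[0,0,0],[0,0,0],[0,0,0]])

```text
time_s: 12.85
tool_pos: [0.4219, 0.0226, 0.2616]
tool_rot: [180.0, 0.0, 20.2]
contact_force: [-0.1, 1.0, -1.9]
grip_width: 0.025
finger_force: 49.8
```

Request:
drive_tool(delta_pos=[[0,-0.042,0.1],[0,-0.042,0.2],[0,-0.042,0.3],[0,-0.042,0.35],[0,-0.042,0.35],[0,-0.042,0.35]], twist=[[0,0,0],[0,0,0],[0,0,0],[0,0,0],[0,0,0],[0,0,0]])

```text
time_s: 13.6
tool_pos: [0.4196, 0.0305, 0.1928]
tool_rot: [180.0, -0.0, 20.1]
contact_force: [0.1, 0.5, -1.8]
grip_width: 0.0247
finger_force: 49.8
```

Request:
drive_tool(delta_pos=[[0.08,0.014,0],[0.16,0.028,0],[0.24,0.042,0],[0.32,0.056,0],[0.4,0.07,0],[0.441,0.077,0],[0.441,0.077,0],[0.441,0.077,0]], twist=[[0,0,0],[0,0,0],[0,0,0],[0,0,0],[0,0,0],[0,0,0],[0,0,0],[0,0,0]])

```text
time_s: 14.6
tool_pos: [0.5066, 0.0468, 0.1922]
tool_rot: [-180.0, 0.0, 20.2]
contact_force: [-0.2, 0.1, -1.9]
grip_width: 0.0249
finger_force: 49.8
```

Now lower to about 1 mm above the recorded seating height (0.1706).

Request:
drive_tool(delta_pos=[[0.004,0,0.04],[0.004,0,0.08],[0.004,0,0.102],[0.004,0,0.102],[0.004,0,0.102]], twist=[[0,0,0],[0,0,0],[0,0,0],[0,0,0],[0,0,0]])

```text
time_s: 15.22
tool_pos: [0.5079, 0.047, 0.1719]
tool_rot: [180.0, -0.0, 20.2]
contact_force: [0.3, -0.7, -1.6]
grip_width: 0.0249
finger_force: 50.1
```

```bash
python3 - <<'E'
from h import *
s=r.sense();print(s['tool_pos'],s['contact_force'])
ci,im=snap('wrist','w5')
a=cv2.imread('pics/w2.png').astype(int);b=im[:,:,::-1].astype(int)
# collar region shift vs. grasp-time picture
f=lambda i:i[90:240,190:320].astype(np.float32).mean(2)
print(cv2.phaseCorrelate(f(a),f(b)), np.abs(a-b)[90:240,190:320].mean())
g=lambda i:i[195:240,220:290].astype(np.float32).mean(2)
print(cv2.phaseCorrelate(g(a),g(b)))
E
```

```text
[0.5079205  0.04703868 0.17194656] [ 0.28185465 -0.71245034 -1.55837561]
((0.8729453064244979, -0.15871191624694347), 0.9711676537784529) 3.625230769230769
((-0.023756603388726205, 0.31187974718820044), 0.9518416522461691)
```

Request:
drive_tool(delta_pos=[[0,0.002,0.004],[0,0.002,0.008],[0,0.002,0.008],[0,0.002,0.008]], twist=[[0,0,0],[0,0,0],[0,0,0],[0,0,0]])

```text
time_s: 15.78
tool_pos: [0.5082, 0.0466, 0.1707]
tool_rot: [180.0, -0.0, 20.2]
contact_force: [-1.3, 0.0, 3.8]
grip_width: 0.0251
finger_force: 50.4
```

The collar has seated, with +3.8 N upward. I'll release, check, and retreat straight up.

Request:
drive_tool(delta_pos=[[0,0,0],[0,0,0],[0,0,0],[0,0,0],[0,0,0],[0,0,0],[0,0,0],[0,0,0]], twist=[[0,0,0],[0,0,0],[0,0,0],[0,0,0],[0,0,0],[0,0,0],[0,0,0],[0,0,0]], claw=1)

```text
time_s: 16.77
tool_pos: [0.508, 0.0467, 0.1703]
tool_rot: [180.0, -0.0, 20.2]
contact_force: [0.1, -0.5, 0.2]
grip_width: 0.0854
finger_force: 0.0
```

Request:
drive_tool(delta_pos=[[0,0,-0.1],[0,0,-0.3],[0,0,-0.5],[0,0,-0.7],[0,0,-0.9],[0,0,-0.95],[-0.3,0,-0.95],[-0.5,0.2,-0.95],[-0.5,0.5,-0.95],[-0.5,0.5,-0.95],[-0.5,0.5,-0.95]], twist=[[0,0,0],[0,0,0],[0,0,0],[0,0,0],[0,0,0],[0,0,0],[0,0,0],[0,0,0],[0,0,0],[0,0,0],[0,0,0]])

```text
time_s: 18.15
tool_pos: [0.4482, -0.0816, 0.3594]
tool_rot: [-179.9, 0.1, 20.1]
contact_force: [-0.4, -0.2, -0.2]
grip_width: 0.0855
finger_force: 0.0
```

```bash
python3 - <<'E'
from h import *
ct,t=snap('top','t6');cs,s=snap('scene','s6')
o=lambda n:cv2.imread(f'pics/{n}.png')
print('top diff brush',np.abs(o('top0').astype(int)-o('t6'))[190:240,240:285].mean(),'scene',np.abs(o('scene0').astype(int)-o('s6'))[165:255,245:300].mean())
a=o('t6')[160:280,200:380];b=o('s6')[160:280,230:380]
cv2.imwrite('pics/c6.png',np.hstack([cv2.resize(a,(420,280)),cv2.resize(b,(350,280))]))
print(r.sense()['time_s'],r.sense()['tool_pos'],r.sense()['contact_force'])
E
```

```text
top diff brush 23.707555555555555 scene 2.711043771043771
18.25 [ 0.44830343 -0.08079719  0.3598758 ] [ 0.00118647 -0.53820064 -0.82931156]
```

View pics/c6.png

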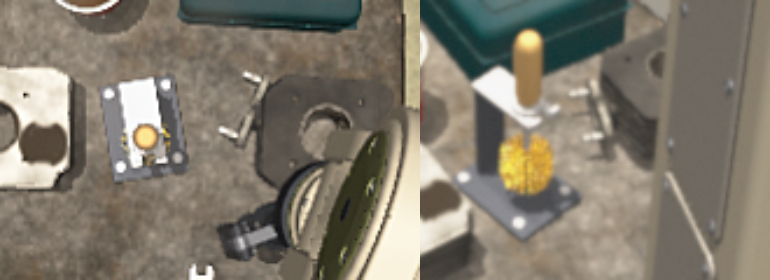

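The brush hangs upright in the rack. The handle top is at (262,218.7) in the top view, the same as at the start, and the scene view is unchanged.

```bash
python3 -c "
from bench import r
print(r.close_job())"
```

```text
the job is handed in; nothing more can be done
None
```

I made three full strokes in the taller (dark) barrel's bore, hung the brush back upright in its rack with the gripper clear, and handed the job in at about 18 s; the hand-in returned no verdict.

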